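Point out the used-up roll and call for a new one

ROBOT

A 6-joint arm with a two-finger parallel gripper is mounted at the origin on the work surface. World frame = base frame: x ahead of the robot, y to its left, z up, the work surface at z = 0. Lengths are in m, angles in rad, forces in N, time in s.
With the tool pointing down it reaches from about 0.375 to 0.9 m from the base axis. Payload 3.1 kg.
Tool frame: the origin (TCP) lies at the very end of the fingers, on their centre line; the grasp point (between the pads) lies 19 mm behind it; z points along the fingers, y is the direction in which the jaws open and shut (so a half turn about z gives the same grasp; the last joint's range is limited). The gripper opens to 85 mm and grips with 20 to 120 N. Pads are 22 mm wide; open, the fingers measure 114 mm over their backs; the gripper's body (76 mm by 85 mm) begins 54 mm behind the grasp point. The pads swing forward as they close: fully open they stand 13 mm farther back than shut.
Start: joints at [-1.397, 0.527, 1.433, -0, 1.181, -0.178], TCP at [0.216, -0.586, 0.231] pointing down, gripper open.
Joint ranges: [-3.08, 3.08], [-0.75, 2.2], [0.22, 2.44], [-1.43, 4.57], [0, 2.65], [-2.85, 2.85]. Speed limits (rad/s): [2.79, 2.79, 3.14, 3.14, 3.14, 3.14].

INTERFACE

Orientations are given as a unit quaternion [x, y, z, w].
In Python, from station import manip gives the robot as it stands. The module is installed in compiled form; this text tells all that it offers.
- The arm moves only by the tool send_rows, never from a script. Its argument "commands" is a list of rows, each an object with "delta_pos": the shift along the world's x, y, z in cm, a list of three; "yaw": the turn about the world's z in rad. A call has 1 to 10 rows; each row shifts and turns the pose as measured when the row begins; what a row does not reach is not made up. A row lasts 1/8 s, in which the tool goes at most 62.5 mm and 10.7 degrees, less where a joint would pass 70% of its speed; a pose out of reach is approached as far as the arm can. A call is refused whole if a number of a shift passes 6.25 or a number of a turn 0.188, either way. A call with a gripper value outside its range is refused whole. "grip" is the closure, from -1 (fully open) to 1 (shut), set as the call begins (left out, the last holds). The fingers move at their own pace and stop on an object; "force" is the grip in N (left out, the last holds). Time passes only in rows, so rows that do not move let the fingers close. It gives the time, the measured TCP pose, the force and the opening at its end, in the units of the state.
- manip.sense(): the state, without advancing time (a new reading comes with each control period).
- manip.snapshot(name): name is "scene" or "top" or "wrist"; returns the picture (384x512x3 uint8, blue, green, red); there is no depth.
- manip.get_calibration(name): a dict with "fx", "fy", "cx", "cy" (pixels), "world_to_cam" (4x4, takes a point from world to camera coordinates); the wrist camera has in their place "mount" (4x4, takes a point from camera to tool coordinates, whose origin is the TCP and whose axes are the flange's). Camera axes: x right, y down, z forward; pixel columns grow to the right and rows downward; lengths in m; the calibration is good to about 2 mm. A picture is of the moment at which its call begins: read the wrist's pose just before it. get_calibration takes no time and is no camera call.
- manip.sign_off(): hands the job in, once; it reports no verdict.
The state is a dict: "t": time; "q": joint angles; "qd": joint speeds; "tau": joint torques, N m; "tcp_pos": TCP position; "tool_rot": TCP orientation; "force": force on the tool from outside, world axes, zero at the start; "ft_torque": the same for the moment, N m; "finger_gap": opening from 0.0 (shut) to 1.0 (fully open).
Only numpy, scipy, OpenCV 4.12 (cv2) and the standard library are available. Lean on these libraries where they do the work, as an engineer would, in place of code of your own. Each camera call takes 0.05 s, during which the arm holds its last target. There are 200 camera calls.

TASK

One of the rolls standing in the tray is used up and only its bare cardboard tube is left: point at that tube from above, fingertips two or three centimetres over the middle of its open top without touching it, and stay there for three seconds so that the others can see which one is meant. Then send for a new roll: press the larger of the two buttons on the grey call box fully down, let it come up again and take the hand away. Point closely at no other roll, leave the smaller button alone, and do not shift or pick up the rolls or anything else on the bench.

Things in the scene. Friction and masses are not known exactly. Their poses are not given: they have to be found in the camera images.
- core: the bare, used-up cardboard tube: open both ends, 44 mm outside, 4 mm wall, 130 mm tall, 60 g or so, standing loose on end in one of the tray's six cells. Origin at the centre of its lower end, on the tray's 6 mm floor (the tray's walls are 36 mm high); z runs up the tube.
- core_top (a point): centre of the bare tube's open top end, 136 mm above the bench
- roll1_top (a point): centre of the top end of a roll with stock still wound on it, 72 mm across and 130 mm tall, standing loose in another cell (cells are 120 mm apart, so every roll's top is level with the tube's)
- roll2_top (a point): centre of the top end of a roll with stock still wound on it, 76 mm across and 130 mm tall, standing loose in another cell (cells are 120 mm apart, so every roll's top is level with the tube's)
- roll3_top (a point): centre of the top end of a roll with stock still wound on it, 78 mm across and 130 mm tall, standing loose in another cell (cells are 120 mm apart, so every roll's top is level with the tube's)
- roll4_top (a point): centre of the top end of a roll with stock still wound on it, 84 mm across and 130 mm tall, standing loose in another cell (cells are 120 mm apart, so every roll's top is level with the tube's)
- roll5_top (a point): centre of the top end of a roll with stock still wound on it, 88 mm across and 130 mm tall, standing loose in another cell (cells are 120 mm apart, so every roll's top is level with the tube's)
- call_top (a point): centre of the top of the larger button (round, 50 mm across, stands up from the grey call box, which is 90 x 160 x 50 mm and fixed to the bench); pressed straight down
- call (a joint): travel of the larger button: 0 up, 0.006 m fully down; a spring returns it, fully down takes about 5 N
- lamp_top (a point): centre of the top of the smaller button (18 mm across) on the same box, 87 mm from the larger; not to be pressed
- lamp (a joint): travel of the smaller button: 0 up, 0.006 m fully down
- bottle: green glass bottle, 60 mm across, 170 mm tall; origin under its foot; to be left alone
- gluejar: white lidded glue jar, 72 mm across, 80 mm tall; origin under its foot; to be left alone
- pastebrush: paste brush lying on the bench along its own x axis; to be left alone
- folder: white bone folder lying flat, 150 x 22 x 5 mm; origin under its middle; to be left alone
- smallbox: small lidded cardboard box, 104 x 79 x 42 mm; origin under its middle; to be left alone
Not all that is in view belongs to the job. What is shaped like the part that bears call_top but red is not meant. Leave any pink look-alike of the core alone.

How it is judged:
On the way, in this order (a step that is already met when the one before it is completed fails the run):
1. the hand points at the bare tube: the grasp point within 25 mm of the tube's axis and 21 to 75 mm above its top (fingertips some 2 to 56 mm above), for 2 s (horizontal distance between the grasp point and core_top below 0.025 m and z of the grasp point in the frame of core_top between 0.021 and 0.075 m), for 2 s.
2. the larger button is pressed fully down (at least 4.5 mm) (value of joint call above 0.0045 m), for 0.05 s.
3. the larger button is up again (value of joint call below 0.0015 m), for 0.1 s.
At the end, for the whole second after the job is handed in: Both buttons are up (within 1.5 mm); the bare tube stands upright and at rest, it and all rolls within 15 mm of where they were, everything else listed within 20 mm (value of joint each of call, lamp below 0.0015 m and angle between core_top's own z axis and vertical below 0.1 rad and distance of each of core_top, roll1_top, roll2_top, roll3_top, roll4_top, roll5_top from where it was at the start of the episode below 0.015 m and distance of each of bottle, gluejar, pastebrush, folder, smallbox from where it was at the start of the episode below 0.02 m and linear speed of core below 0.02 m/s); the robot touches nothing.
It fails at once if the bare tube is touched (contact force between any of the fingers, the arm and core above 0.3 N).
It fails at once if the tube or a roll is shifted or lifted (more than 15 mm) (distance of any of core_top, roll1_top, roll2_top, roll3_top, roll4_top, roll5_top from where it was at the start of the episode above 0.015 m).
It fails at once if the hand points at another roll (within 25 mm of its axis, fingertips less than about 40 mm above its top) ((horizontal distance between the grasp point and roll1_top below 0.025 m and distance between the grasp point and roll1_top below 0.06 m) or (horizontal distance between the grasp point and roll2_top below 0.025 m and distance between the grasp point and roll2_top below 0.06 m) or (horizontal distance between the grasp point and roll3_top below 0.025 m and distance between the grasp point and roll3_top below 0.06 m) or (horizontal distance between the grasp point and roll4_top below 0.025 m and distance between the grasp point and roll4_top below 0.06 m) or (horizontal distance between the grasp point and roll5_top below 0.025 m and distance between the grasp point and roll5_top below 0.06 m)).
It fails at once if the smaller button is pressed (value of joint lamp above 0.003 m).
It fails at once if another thing on the bench is disturbed (more than 20 mm) (distance of any of bottle, gluejar, pastebrush, folder, smallbox from where it was at the start of the episode above 0.02 m).
It also fails if it takes over 45 s, if anything falls off the work surface, if the arm or the gripper's body presses on something with over 40 N, if the wrist force passes 120 N, or if a joint passes its speed limit or range.

## Working session

There is one attempt and no reset: what is moved stays moved. The work goes in short steps, Python scripts to look and compute and a tool call to move; the robot and the scene stay as the last step left them, time stands still between calls to the robot, and variables do not carry over. Pictures are saved under pics/ and viewed, about 8 in all and at most 12, crops included, and the job is handed in when it is done.

Besides the shell and the picture viewer there is one more tool, called after ">>>" as name(argument=value, ...), one argument or row to a line, values as JSON. send_rows: Moves the arm, as the interface text tells. Its arguments: {"type":"object","properties":{"commands":{"type":"array","items":{"type":"object","properties":{"delta_pos":{"type":"array","items":{"type":"number"}},"yaw":{"type":"number"}}}},"grip":{"type":"number"},"force":{"type":"number"}},"required":["commands"]}

```bash
mkdir -p pics; cat > h.py <<'E'
import numpy as np, cv2
from station import manip
def ray(cal,u,v,z):
    T=np.linalg.inv(np.array(cal["world_to_cam"]))
    d=T[:3,:3]@np.array([(u-cal["cx"])/cal["fx"],(v-cal["cy"])/cal["fy"],1]); o=T[:3,3]
    return o+d*(z-o[2])/d[2]
def proj(cal,p):
    c=(np.array(cal["world_to_cam"])@np.append(p,1))[:3]
    return np.array([cal["fx"]*c[0]/c[2]+cal["cx"],cal["fy"]*c[1]/c[2]+cal["cy"]])
E
python3 - <<'E'
from h import *
for n in("top","scene"):
    im=manip.snapshot(n);cv2.imwrite(f"pics/{n}0.png",im)
    c=manip.get_calibration(n);print(n,c["fx"],np.linalg.inv(np.array(c["world_to_cam"]))[:3].round(3).tolist())
a=cv2.imread("pics/top0.png")
cv2.imwrite("pics/top0b.png",cv2.resize(a,(800,600),interpolation=cv2.INTER_CUBIC))
cv2.imwrite("pics/scene0b.png",cv2.resize(cv2.imread("pics/scene0.png"),(800,600),interpolation=cv2.INTER_CUBIC))
print(manip.sense()["t"])
E
```

```text
top 448.8222706129221 [[-0.008, -0.998, 0.055, 0.415], [-1.0, 0.008, 0.001, -0.011], [-0.002, -0.055, -0.998, 1.582]]
scene 395.5127111869311 [[0.413, 0.569, -0.711, 1.304], [0.911, -0.251, 0.328, -0.398], [0.008, -0.783, -0.622, 0.798]]
0.1
```

View pics/top0b.png

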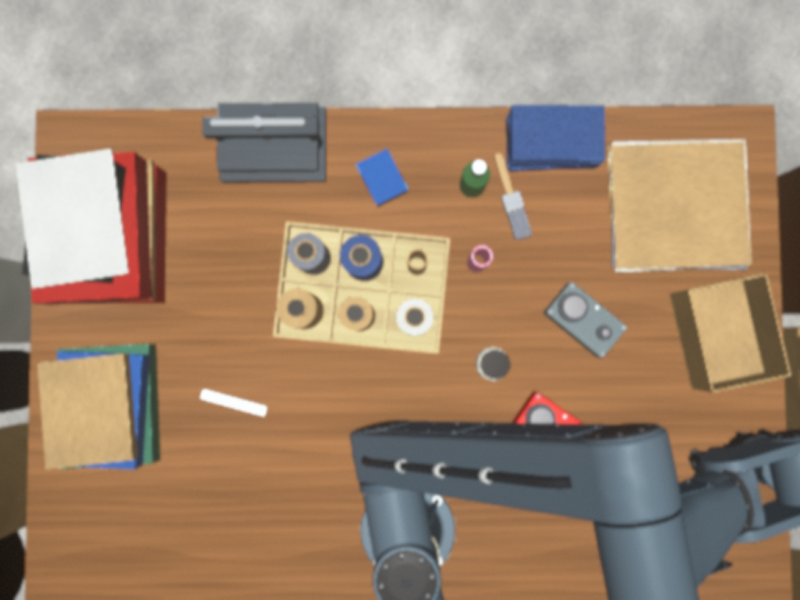

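View pics/scene0b.png

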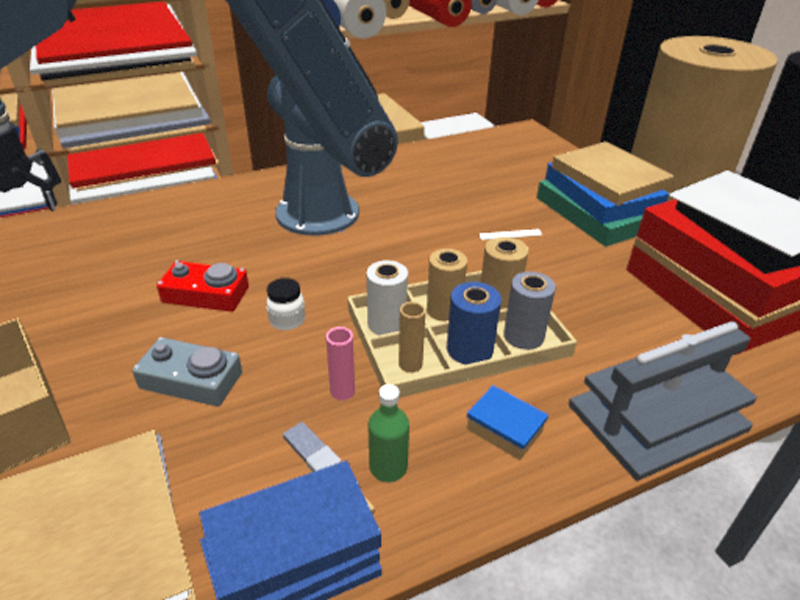

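Top view (800x600): the bare thin-walled tube is at (417,262), the back-right cell. It could be confused with the pink tube outside the tray at (481,257), the tan wound rolls at (355,313) and (300,308), the white roll at (414,317), the blue at (360,256) and the grey at (307,252). The grey call box has its large button at (573,306) and small one at (605,332). The red look-alike is at (540,413). I choose the tube at (417,262) and will check it in a close crop.

```bash
python3 - <<'E'
from h import *
t=cv2.imread("pics/top0.png");s=cv2.imread("pics/scene0.png")
ct,cs=manip.get_calibration("top"),manip.get_calibration("scene")
A=cv2.resize(t[130:250,240:410],None,fx=4.6,fy=4.6,interpolation=cv2.INTER_CUBIC)[:280*2]
A=cv2.resize(t[140:235,240:410],(800,447),interpolation=cv2.INTER_CUBIC)
cv2.imwrite("pics/cropt.png",A)
cv2.imwrite("pics/crops.png",cv2.resize(s[160:265,80:280],(800,420),interpolation=cv2.INTER_CUBIC))
s6=.64
print("tube",ray(ct,417*s6,262*s6,.136).round(3),"call",ray(ct,573*s6,306*s6,.06).round(3),"lamp",ray(ct,605*s6,332*s6,.06).round(3))
E
```

```text
tube [ 0.58  -0.024  0.136] call [ 0.49  -0.363  0.06 ] lamp [ 0.433 -0.431  0.06 ]
```

View pics/cropt.png

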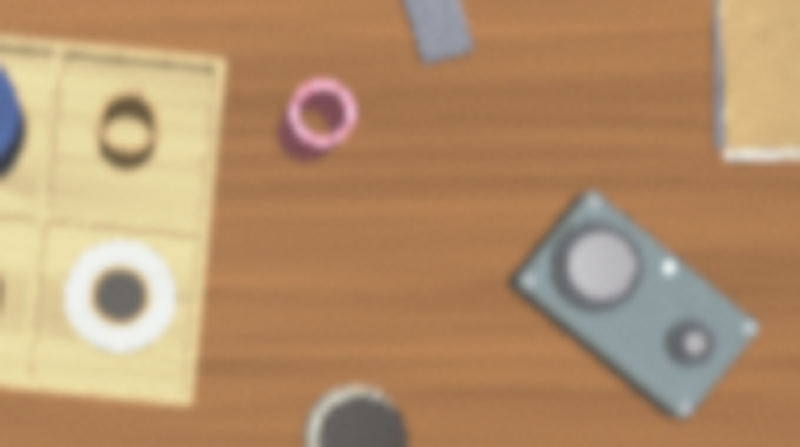

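View pics/crops.png

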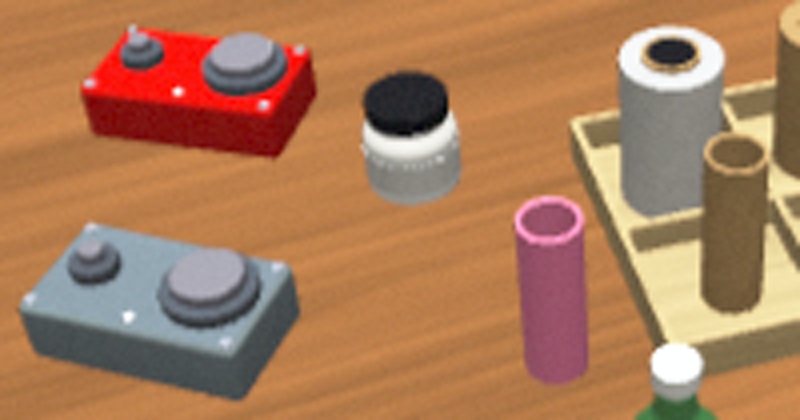

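Crops: the tube at crop (128,125) is open with the tray floor visible through it, and thin-walled brown in the scene view (736,154). That is the bare core, not pink. The large button cap is at (601,265) in the top crop and (210,273) in the scene crop, on the grey box.

```bash
cat >> h.py <<'E'
def tri(ct,cs,a,b):
    R=[]
    for c,u in((ct,a),(cs,b)):
        o=ray(c,*u,0);p=ray(c,*u,.5);R.append((o,(p-o)/np.linalg.norm(p-o)))
    (p,d),(q,e)=R
    k=np.linalg.lstsq(np.c_[d,-e],q-p,rcond=None)[0]
    A,B=p+d*k[0],q+e*k[1];return (A+B)/2,np.linalg.norm(A-B)
E
python3 - <<'E'
from h import *
ct,cs=manip.get_calibration("top"),manip.get_calibration("scene")
k=170/800
T=lambda u,v:(240+u*k-.4,140+v*k-.4)
S=lambda u,v:(80+u/4-.4,160+v/4-.4)
for n,a,b,z in(("tube",(128,125),(736,154),.136),("call",(601,265),(210,273),.065),("lamp",(694,342),(90,247),.065),("pink",(322,114),(550,220),.13),("white",(120,296),(671,57),.136)):
    p,e=tri(ct,cs,T(*a),S(*b)); print(n,p.round(4),round(e,4),"top@z",ray(ct,*T(*a),z).round(4),"scene@z",ray(cs,*S(*b),z).round(4))
s=manip.sense();print(s["tcp_pos"],s["tool_rot"],s["t"],s["force"])
E
```

```text
tube [ 0.5848 -0.0247  0.1339] 0.0018 top@z [ 0.585  -0.0239  0.136 ] scene@z [ 0.5868 -0.0267  0.136 ]
call [ 0.4889 -0.3622  0.0724] 0.0006 top@z [ 0.4893 -0.3636  0.065 ] scene@z [ 0.4804 -0.3621  0.065 ]
lamp [ 0.433  -0.4289  0.0734] 0.0039 top@z [ 0.4334 -0.4292  0.065 ] scene@z [ 0.4219 -0.4311  0.065 ]
pink [ 0.5919 -0.1589  0.1297] 0.0017 top@z [ 0.5922 -0.158   0.13  ] scene@z [ 0.5918 -0.1598  0.13  ]
white [ 0.4669 -0.0186  0.1333] 0.0026 top@z [ 0.4673 -0.0174  0.136 ] scene@z [ 0.4699 -0.0213  0.136 ]
[ 0.21587375 -0.58585169  0.23044135] [ 9.84481008e-01  1.75488443e-01  1.46181111e-05 -9.75622854e-04] 0.1 [-0.67643    -0.03159024 -0.02903559]
```

The call-to-lamp distance comes out at 87 mm and tube to white roll at 118 mm, both as stated. The tube top is at about (0.585,-0.025,0.134) and the call top at about (0.489,-0.362,0.072). I'll shut the fingers and travel high.

>>> send_rows(
  commands=[
    {"delta_pos": [1,1.5,1.5]},
    {"delta_pos": [2.3,3.5,1]},
    {"delta_pos": [2.3,3.5,0]},
    {"delta_pos": [2.3,3.5,0]},
    {"delta_pos": [2.3,3.5,0]},
    {"delta_pos": [2.3,3.5,0]},
    {"delta_pos": [2.3,3.5,0]},
    {"delta_pos": [2.3,3.5,0]},
    {"delta_pos": [2.3,3.5,0]},
    {"delta_pos": [2.3,3.5,0]},
  ],
  grip=1,
)

```text
validation failed for argument at $.co...
```

>>> send_rows(
  commands=[
    {"delta_pos": [1,1.5,1.5],"yaw": 0},
    {"delta_pos": [2.3,3.5,1],"yaw": 0},
    {"delta_pos": [2.3,3.5,0],"yaw": 0},
    {"delta_pos": [2.3,3.5,0],"yaw": 0},
    {"delta_pos": [2.3,3.5,0],"yaw": 0},
    {"delta_pos": [2.3,3.5,0],"yaw": 0},
    {"delta_pos": [2.3,3.5,0],"yaw": 0},
    {"delta_pos": [2.3,3.5,0],"yaw": 0},
    {"delta_pos": [2.3,3.5,0],"yaw": 0},
    {"delta_pos": [2.3,3.5,0],"yaw": 0},
  ],
  grip=1,
)

```text
t: 1.35
tcp_pos: [0.4399, -0.2377, 0.2638]
tool_rot: [0.985, 0.174, 0.003, 0.0]
force: [0.5, -1.0, 0.2]
finger_gap: -0.004
```

>>> send_rows(
  commands=[
    {"delta_pos": [2.3,3.4,0],"yaw": 0},
    {"delta_pos": [2.3,3.4,0],"yaw": 0},
    {"delta_pos": [2.3,3.4,0],"yaw": 0},
    {"delta_pos": [2.3,3.4,0],"yaw": 0},
    {"delta_pos": [2.3,3.4,0],"yaw": 0},
    {"delta_pos": [1.4,2,0],"yaw": 0},
    {"delta_pos": [0.5,1,0],"yaw": 0},
    {"delta_pos": [0,0,0],"yaw": 0},
  ],
)

```text
t: 2.35
tcp_pos: [0.5754, -0.0193, 0.2711]
tool_rot: [0.984, 0.179, 0.006, 0.001]
force: [-0.8, 0.2, -0.1]
finger_gap: -0.0
```

>>> send_rows(
  commands=[
    {"delta_pos": [0.5,-0.3,-2],"yaw": 0},
    {"delta_pos": [0.4,-0.2,-2.5],"yaw": 0},
    {"delta_pos": [0,0,-2],"yaw": 0},
    {"delta_pos": [0,0,-1],"yaw": 0},
    {"delta_pos": [0,0,0],"yaw": 0},
  ],
)

```text
t: 2.98
tcp_pos: [0.5819, -0.0283, 0.1964]
tool_rot: [0.984, 0.177, 0.006, 0.002]
force: [0.1, -0.0, -0.1]
finger_gap: 0.001
```

```bash
python3 - <<'E'
from h import *
s=manip.sense();print(s["tcp_pos"],s["t"])
w=manip.snapshot("wrist");c=manip.snapshot("scene")
cv2.imwrite("pics/w1.png",np.hstack([cv2.resize(w,(400,300)),cv2.resize(c[100:250,170:370],(400,300))]))
E
```

```text
[ 0.5819147  -0.02829214  0.19639219] 2.975
```

View pics/w1.png

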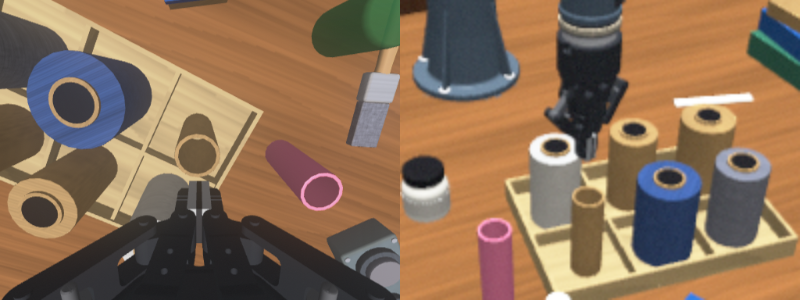

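The wrist view shows the tube rim at (197,154) of 400x300, just ahead of the shut fingertips. In the scene view the fingers are above the tube's row. I'll cross-check with the wrist ray.

```bash
python3 - <<'E'
from h import *
from scipy.spatial.transform import Rotation as R
s=manip.sense();c=manip.get_calibration("wrist")
T=np.eye(4);T[:3,:3]=R.from_quat(s["tool_rot"]).as_matrix();T[:3,3]=s["tcp_pos"]
cal=dict(c,world_to_cam=np.linalg.inv(T@np.array(c["mount"])))
for u,v in((197,156),(197,152)): print(ray(cal,u*1.28,v*1.28,.136).round(4))
print(proj(cal,[.585,-.025,.136])/1.28,proj(cal,s["tcp_pos"])/1.28)
E
```

```text
[ 0.5879 -0.024   0.136 ]
[ 0.5916 -0.0226  0.136 ]
[196.93538161 159.02584185] [200.155297   192.84376474]
```

Three views agree on about (0.587,-0.025). I'll lower to 2.5 cm above the rim.

>>> send_rows(
  commands=[
    {"delta_pos": [0.3,0.2,-1.2],"yaw": 0},
    {"delta_pos": [0.2,0.1,-1.2],"yaw": 0},
    {"delta_pos": [0,0,-0.5],"yaw": 0},
    {"delta_pos": [0,0,0],"yaw": 0},
    {"delta_pos": [0,0,0],"yaw": 0},
    {"delta_pos": [0,0,0],"yaw": 0},
  ],
)

```text
t: 3.82
tcp_pos: [0.5892, -0.025, 0.1679]
tool_rot: [0.984, 0.178, 0.008, 0.003]
force: [0.2, -1.4, 0.4]
finger_gap: -0.002
```

>>> send_rows(
  commands=[
    {"delta_pos": [-0.2,0,-0.5],"yaw": 0},
    {"delta_pos": [0,0,0],"yaw": 0},
    {"delta_pos": [0,0,0],"yaw": 0},
    {"delta_pos": [0,0,0],"yaw": 0},
    {"delta_pos": [0,0,0],"yaw": 0},
    {"delta_pos": [0,0,0],"yaw": 0},
    {"delta_pos": [0,0,0],"yaw": 0},
    {"delta_pos": [0,0,0],"yaw": 0},
    {"delta_pos": [0,0,0],"yaw": 0},
    {"delta_pos": [0,0,0],"yaw": 0},
  ],
)

```text
t: 5.08
tcp_pos: [0.5873, -0.0251, 0.1632]
tool_rot: [0.984, 0.178, 0.009, 0.003]
force: [-0.5, 0.4, -0.1]
finger_gap: -0.002
```

>>> send_rows(
  commands=[
    {"delta_pos": [0,0,0],"yaw": 0},
    {"delta_pos": [0,0,0],"yaw": 0},
    {"delta_pos": [0,0,0],"yaw": 0},
    {"delta_pos": [0,0,0],"yaw": 0},
    {"delta_pos": [0,0,0],"yaw": 0},
    {"delta_pos": [0,0,0],"yaw": 0},
    {"delta_pos": [0,0,0],"yaw": 0},
    {"delta_pos": [0,0,0],"yaw": 0},
    {"delta_pos": [0,0,0],"yaw": 0},
    {"delta_pos": [0,0,0],"yaw": 0},
  ],
)

```text
t: 6.32
tcp_pos: [0.5873, -0.0252, 0.1632]
tool_rot: [0.984, 0.178, 0.009, 0.003]
force: [0.4, -0.3, 0.7]
finger_gap: 0.001
```

```bash
python3 - <<'E'
from h import *
s=manip.sense();print(s["tcp_pos"],s["t"])
c=manip.snapshot("scene");w=manip.snapshot("wrist")
cv2.imwrite("pics/w2.png",np.hstack([cv2.resize(w,(400,300)),cv2.resize(c[100:250,170:370],(400,300))]))
E
```

```text
[ 0.58732903 -0.02516831  0.16316734] 6.325
```

View pics/w2.png

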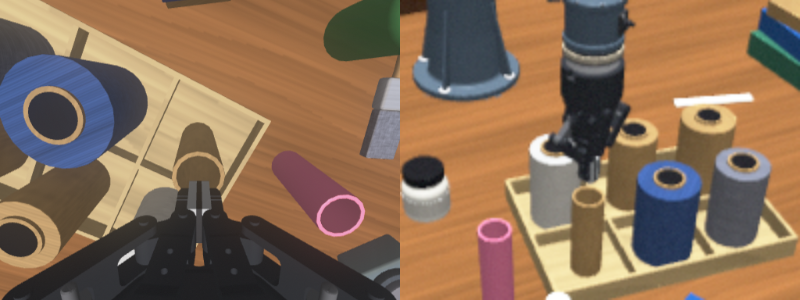

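The shut fingertips (scene 588,180) sit directly over the rim of the brown tube (587,195), with a gap and nothing moved. I'll hold a little longer, then lift.

>>> send_rows(
  commands=[
    {"delta_pos": [0,0,0],"yaw": 0},
    {"delta_pos": [0,0,0],"yaw": 0},
    {"delta_pos": [0,0,0],"yaw": 0},
    {"delta_pos": [0,0,0],"yaw": 0},
    {"delta_pos": [0,0,0],"yaw": 0},
    {"delta_pos": [0,0,0],"yaw": 0},
    {"delta_pos": [0,0,1.5],"yaw": 0},
    {"delta_pos": [0,0,2.5],"yaw": 0},
    {"delta_pos": [0,0,2.5],"yaw": 0},
    {"delta_pos": [0,0,1],"yaw": 0},
  ],
)

```text
t: 7.68
tcp_pos: [0.5871, -0.0251, 0.2422]
tool_rot: [0.984, 0.178, 0.009, 0.003]
force: [0.1, 0.0, 1.1]
finger_gap: -0.003
```

>>> send_rows(
  commands=[
    {"delta_pos": [-0.6,-2,0],"yaw": 0},
    {"delta_pos": [-1.2,-4,0],"yaw": 0},
    {"delta_pos": [-1.2,-4,0],"yaw": 0},
    {"delta_pos": [-1.2,-4,0],"yaw": 0},
    {"delta_pos": [-1.2,-4,0],"yaw": 0},
    {"delta_pos": [-1.2,-4,0],"yaw": 0},
    {"delta_pos": [-1.2,-4,0],"yaw": 0},
    {"delta_pos": [-1,-3.5,0],"yaw": 0},
    {"delta_pos": [-0.5,-2,0],"yaw": 0},
    {"delta_pos": [0,0,0],"yaw": 0},
  ],
)

```text
t: 8.93
tcp_pos: [0.48, -0.3561, 0.2351]
tool_rot: [0.984, 0.176, 0.003, -0.001]
force: [0.1, -0.1, -1.2]
finger_gap: 0.001
```

>>> send_rows(
  commands=[
    {"delta_pos": [0.4,-0.3,-2],"yaw": 0},
    {"delta_pos": [0.4,-0.3,-3.5],"yaw": 0},
    {"delta_pos": [0,0,-3.5],"yaw": 0},
    {"delta_pos": [0,0,-2.5],"yaw": 0},
    {"delta_pos": [0,0,-1.5],"yaw": 0},
    {"delta_pos": [0,0,0],"yaw": 0},
    {"delta_pos": [0,0,0],"yaw": 0},
  ],
)

```text
t: 9.8
tcp_pos: [0.49, -0.3539, 0.1024]
tool_rot: [0.984, 0.179, 0.004, -0.002]
force: [-0.4, -0.3, -0.8]
finger_gap: -0.003
```

```bash
python3 - <<'E'
from h import *
s=manip.sense();print(s["tcp_pos"],s["t"])
c=manip.snapshot("scene");w=manip.snapshot("wrist")
cv2.imwrite("pics/w3.png",np.hstack([cv2.resize(w,(400,300)),cv2.resize(c[150:270,60:220],(400,300))]))
E
```

```text
[ 0.4899679  -0.35393784  0.10242203] 9.8
```

View pics/w3.png

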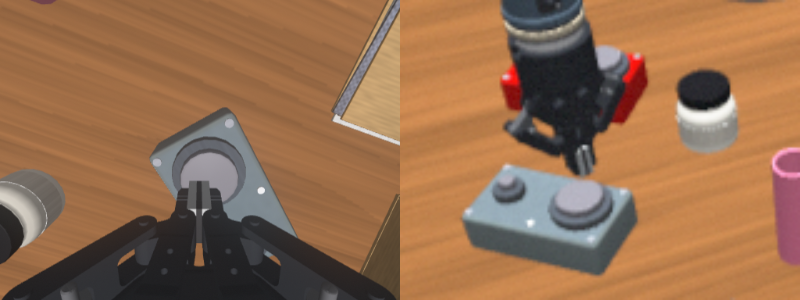

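The fingers are over the grey box's large button (scene 580,195), slightly off its centre. I'll correct y by -8 mm and come down.

>>> send_rows(
  commands=[
    {"delta_pos": [0,-0.8,-0.8],"yaw": 0},
    {"delta_pos": [0,0,-0.8],"yaw": 0},
    {"delta_pos": [0,0,-0.5],"yaw": 0},
    {"delta_pos": [0,0,0],"yaw": 0},
    {"delta_pos": [0,0,0],"yaw": 0},
  ],
)

```text
t: 10.52
tcp_pos: [0.4904, -0.3639, 0.0816]
tool_rot: [0.984, 0.179, 0.005, -0.001]
force: [1.2, -0.5, -0.1]
finger_gap: -0.002
```

>>> send_rows(
  commands=[
    {"delta_pos": [0,0,-0.3],"yaw": 0},
    {"delta_pos": [0,0,-0.3],"yaw": 0},
    {"delta_pos": [0,0,-0.3],"yaw": 0},
    {"delta_pos": [0,0,0],"yaw": 0},
  ],
)

```text
t: 11.02
tcp_pos: [0.4906, -0.364, 0.0723]
tool_rot: [0.984, 0.179, 0.005, -0.001]
force: [0.3, 0.4, 0.4]
finger_gap: -0.003
```

>>> send_rows(
  commands=[
    {"delta_pos": [0,0,-0.3],"yaw": 0},
    {"delta_pos": [0,0,0],"yaw": 0},
  ],
)

```text
t: 11.28
tcp_pos: [0.4907, -0.364, 0.0697]
tool_rot: [0.984, 0.179, 0.005, -0.001]
force: [-1.4, 0.2, 3.6]
finger_gap: 0.004
```

>>> send_rows(
  commands=[
    {"delta_pos": [0,0,-0.3],"yaw": 0},
    {"delta_pos": [0,0,0],"yaw": 0},
  ],
)

```text
t: 11.52
tcp_pos: [0.4907, -0.364, 0.0672]
tool_rot: [0.984, 0.179, 0.005, -0.0]
force: [-1.0, 0.6, 3.3]
finger_gap: -0.002
```

>>> send_rows(
  commands=[
    {"delta_pos": [0,0,-0.3],"yaw": 0},
    {"delta_pos": [0,0,0],"yaw": 0},
  ],
)

```text
t: 11.78
tcp_pos: [0.4907, -0.3641, 0.0665]
tool_rot: [0.984, 0.179, 0.005, -0.0]
force: [-0.6, 1.1, 3.7]
finger_gap: -0.004
```

>>> send_rows(
  commands=[
    {"delta_pos": [0,0,-0.3],"yaw": 0},
  ],
)

```text
t: 11.9
tcp_pos: [0.4908, -0.3641, 0.0657]
tool_rot: [0.984, 0.179, 0.005, -0.0]
force: [-4.7, 4.1, 26.2]
finger_gap: 0.003
```

The force jumped to 26 N at z=0.066, about 6 mm below first contact, so the button is on its stop. Release.

>>> send_rows(
  commands=[
    {"delta_pos": [0,0,0],"yaw": 0},
    {"delta_pos": [0,0,1],"yaw": 0},
    {"delta_pos": [0,0,2],"yaw": 0},
    {"delta_pos": [0,0,3],"yaw": 0},
    {"delta_pos": [0,0,4],"yaw": 0},
    {"delta_pos": [-1,-2,3],"yaw": 0},
    {"delta_pos": [-2,-3,2],"yaw": 0},
    {"delta_pos": [-2,-3,0],"yaw": 0},
    {"delta_pos": [-2,-3,0],"yaw": 0},
    {"delta_pos": [0,0,0],"yaw": 0},
  ],
)

```text
t: 13.15
tcp_pos: [0.4187, -0.4763, 0.221]
tool_rot: [0.984, 0.18, 0.005, 0.001]
force: [0.5, -0.9, 0.9]
finger_gap: 0.002
```

>>> send_rows(
  commands=[
    {"delta_pos": [-2,-3,0],"yaw": 0},
    {"delta_pos": [-3,-4,0],"yaw": 0},
    {"delta_pos": [-3,-4,0],"yaw": 0},
    {"delta_pos": [-2,-2,0],"yaw": 0},
    {"delta_pos": [0,0,0],"yaw": 0},
    {"delta_pos": [0,0,0],"yaw": 0},
    {"delta_pos": [0,0,0],"yaw": 0},
  ],
)

```text
t: 14.02
tcp_pos: [0.3213, -0.6015, 0.2181]
tool_rot: [0.983, 0.183, 0.007, -0.004]
force: [0.5, 0.1, -0.8]
finger_gap: 0.001
```

```bash
python3 - <<'E'
from h import *
s=manip.sense();print(s["tcp_pos"],s["t"],s["force"])
c=manip.snapshot("scene");cv2.imwrite("pics/s4.png",cv2.resize(c,(800,600)))
a=cv2.imread("pics/scene0.png");d=cv2.absdiff(a,c).max(2)
print("changed px rolls/items",(d[150:310,215:370]>60).sum(),"callbox",(d[215:262,80:158]>60).sum())
E
```

```text
[ 0.32129319 -0.60150553  0.21811883] 14.025 [ 0.46561421  0.06508901 -0.79458875]
changed px rolls/items 0 callbox 0
```

View pics/s4.png

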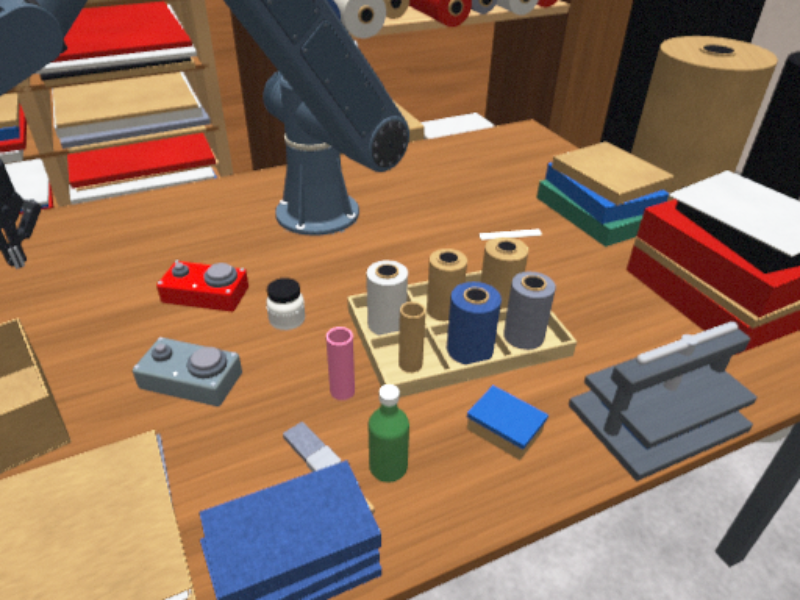

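The scene looks as it did at the start: tube upright at (411,338), large button up at (207,360), hand clear at the left edge.

```bash
python3 -c "
from station import manip
print(manip.sign_off())"
```

```text
the job is handed in; nothing more can be done
None
```

The job is done and handed in at about 14 s; sign-off gives no verdict, so success is judged only from my own checks.

- **Pointing:** I pointed with shut fingers at the bare brown tube in the back-right cell, at about (0.587, -0.025). The fingertips were about 27 mm over its top, held for over 3 s without contact.
- **Pressing:** I pressed the large button on the grey box until it stopped about 6 mm below first contact, where the force jumped to 26 N. I then released it and moved the hand away.
- **Last checks:** The final scene picture shows no strong pixel changes from the start around the rolls and the call box. The hand is clear, and the force readings are at noise level.
- **Measurements:** The three camera views of the tube agreed to within about 7 mm, and no check failed. While pressing, the force read about 3.5 N for most of the travel, below the stated 5 N, before the jump at the stop.

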